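# Seal the crock with its nested lids, then lift off only the outer lid

## Task

The small steel inner lid, with its wooden outer lid still sitting on it, stands on a cork mat: carry the two together to the white crock, lower the steel plug into the mouth and press down until you feel that the seal is fully home. Then lift off the wooden outer lid alone, leaving the steel lid seated, and finish while still holding the outer lid level in the air, about 50 mm clear above the steel lid. Never part the two lids before the steel one is fully home, and leave the crock and the other things where they stand.

Things in the scene. Friction and masses are not known exactly. Their poses are not given: they have to be found in the camera images.
- crock_mouth (a point): Centre of the mouth of the white crock (80 mm tall to its hard rim, round body 92 mm across, 1.6 kg, stands loose on a round cork mat), at the height of the rim; z up. The body ends in a shoulder about 32 mm under the rim; above it the round neck is 52 mm across outside, its bore 43 mm across and 30 mm deep.
- seal (a joint): Black rubber seal ring on the crock's rim, 55 mm across, 46 mm bore: how far it is pressed down, in m. At 0 it stands 5 mm proud of the rim (starts at 0 to 0.0015); at 0.005 it is level with the rim, fully home, and it and the lid stop hard. It gives way under about 7 N and stays where it is pressed; the lids' weight alone does not press it.
- inner_band (a point): Steel inner lid (0.18 kg): centre of its grip band, a round disc 58 mm across, 14 mm high, edges bevelled 2.5 mm; z up. Under the band a round plug 39 mm across, 18 mm long with a chamfered foot, on which it stands on a 3 mm cork mat 120 mm across (the point is 25 mm above the plug's underside); above it a neck 43 mm across, 7 mm high. Grip the band to carry both lids. Home in the crock, the point is 7 mm above the rim.
- outer_knob (a point): Wooden outer lid (0.08 kg): centre of its knob, a round post 19 mm across, 18 mm tall; z up. The knob's foot, 9 mm below the point, stands on a cap 55 mm across, 13 mm high; the cap's hollow underside (48 mm bore, skirt 10 mm deep) sits loose over the inner lid's neck, on its band. Nested, this point is 29 mm above inner_band.
- timer: White kitchen timer with a dial, 64x64x38 mm, bystander; origin under its centre.
- herb_tub: Small round green tub, 63 mm across, 39 mm tall, bystander; origin under its centre.
- spice_jar: Spice jar, 47 mm across, 98 mm tall, bystander; origin under its centre.
- paper_tub: Round brown paper tub, 116 mm across, 57 mm tall, bystander; origin under its centre.
- shaker: Salt shaker, 44 mm across, 90 mm tall, bystander; origin under its centre.
- pen: Marker pen lying flat, 135 mm long, 17 mm thick, bystander; origin under its middle, it lies along its own y axis.

How it is judged:
On the way, in this order (a step that is already met when the one before it is completed fails the run):
1. both lids, still nested, are carried together off the table (height (world z) of inner_band above 0.06 m and contact force between lid_inner and crock below 0.5 N and contact force between the fingers and lid_inner above 1 N and horizontal distance between outer_knob and inner_band below 0.006 m and distance between outer_knob and inner_band below 0.034 m), for 0.1 s.
2. the inner lid is pressed fully home in the mouth, the outer lid still on it (z of inner_band in the frame of crock_mouth between 0.004 and 0.0085 m and horizontal distance between inner_band and crock_mouth below 0.004 m and angle between the z axis of inner_band and the z axis of crock_mouth, either way round below 0.06 rad and horizontal distance between outer_knob and inner_band below 0.006 m and distance between outer_knob and inner_band below 0.034 m and contact force between lid_inner and crock above 5 N), for 0.1 s.
3. the outer lid alone is lifted clear, the inner lid staying home (z of inner_band in the frame of crock_mouth between 0.004 and 0.0085 m and horizontal distance between inner_band and crock_mouth below 0.004 m and angle between the z axis of inner_band and the z axis of crock_mouth, either way round below 0.06 rad and z of outer_knob in the frame of inner_band above 0.065 m and contact force between the fingers and lid_outer above 1 N), for 0.2 s.
At the end, for the whole second after the job is handed in: Inner lid home in the crock (band within 1.5 mm of the rim, centred within 4 mm, level), no finger on it; outer lid held still in the fingers alone, within 0.3 rad of level, knob centre over 76 mm above the band centre (40 mm clear); crock upright, within 30 mm of its start (z of inner_band in the frame of crock_mouth between 0.004 and 0.0085 m and horizontal distance between inner_band and crock_mouth below 0.004 m and angle between the z axis of inner_band and the z axis of crock_mouth, either way round below 0.06 rad and z of outer_knob in the frame of inner_band above 0.076 m and contact force between the fingers and lid_outer above 1 N and contact force between each of lid_outer, the fingers and lid_inner below 0.1 N and contact force between lid_outer and crock below 0.1 N and angle between outer_knob's own z axis and vertical below 0.3 rad and linear speed of lid_outer below 0.03 m/s and angle between crock_mouth's own z axis and vertical below 0.05 rad and distance of crock_mouth from where it was at the start of the episode below 0.03 m); the arm keeps its last pose, push and grip.
It fails at once if the lids come apart while the inner lid is not home in the crock (distance between outer_knob and inner_band above 0.045 m and not (z of inner_band in the frame of crock_mouth below 0.0095 m and horizontal distance between inner_band and crock_mouth below 0.006 m)).
It fails at once if the crock is pushed along by more than 40 mm or tipped (distance of crock_mouth from where it was at the start of the episode above 0.04 m or angle between crock_mouth's own z axis and vertical above 0.25 rad).
It fails at once if a bystander is shoved by more than 40 mm (distance of any of timer, herb_tub, spice_jar, paper_tub, shaker, pen from where it was at the start of the episode above 0.04 m).
It fails at once if a bystander is knocked over (angle between any of timer, herb_tub, spice_jar, paper_tub, shaker's own z axis and vertical above 0.5 rad).
It also fails if it takes over 56 s, if anything falls off the work surface, if the arm or the gripper's body presses on something with over 40 N, if the wrist force passes 120 N, or if a joint passes its speed limit or range.

## Robot

A 7-joint arm with a two-finger parallel gripper is mounted at the origin on a cart in front of the work surface, level with it; the furniture and walls round the work are solid. World frame = base frame: x ahead of the robot, y to its left, z up, the work surface at z = 0. Lengths are in m, angles in rad, forces in N, time in s.
With the tool pointing down it reaches from about 0.35 to 0.9 m from the base axis. Payload 8.1 kg.
Tool frame: the origin (TCP) lies midway between the tips of the shut fingers; the grasp point (between the pads) lies 19 mm behind it; z points along the fingers, y is the direction in which the jaws open and shut (so a half turn about z gives the same grasp; the last joint's range is limited). The gripper opens to 92 mm and grips with 3 to 60 N. Pads are 19 mm wide; open, the fingers measure 130 mm over their backs; the gripper's body (75 mm by 190 mm) begins 47 mm behind the grasp point.
Start: joints at [1.093, 0.434, 0.025, 1.573, -0.012, 1.134, -0.075], TCP at [0.229, -0.582, 0.227] pointing down, gripper open.
Joint ranges: [-2.62, 2.62], [-0.44, 2.09], [-1.27, 1.32], [0.08, 2.57], [-1.32, 4.46], [0.12, 2], [-2.74, 2.74]. Speed limits (rad/s): [2.22, 2.22, 3.01, 3.01, 3.14, 3.14, 3.14].

## Interface

Orientations are given as a unit quaternion [x, y, z, w].
In Python, from rig import env gives the robot as it stands. The module is installed in compiled form; this text tells all that it offers.
- The arm moves only by the tool jog_arm, never from a script. Its argument "motion" is a list that holds one entry, the list of rows, each a list of 7 numbers: the opening, from 0 (shut) to 1 (fully open), then the shift along the tool's x, y, z in mm, then the turn, a rotation vector about the tool's x, y, z in degrees. In form: [[[grip, tx, ty, tz, wx, wy, wz], ...]]. A call has 1 to 20 rows; each row shifts and turns the commanded pose from where the row before left it, along the tool's axes as they then stand; what a row does not reach is not made up. A row lasts 1/8 s, in which the tool goes at most 62.5 mm and 10.7 degrees, less where a joint would pass 70% of its speed; a pose out of reach is approached as far as the arm can. A call with a gripper value outside its range is refused whole. The fingers move at their own pace and stop on an object; "grip_force" is the grip in N (left out, the last holds). Time passes only in rows, so rows that do not move let the fingers close. It gives the time, the measured TCP pose, the force and the opening at its end, in the units of the state.
- env.sense(): the state, without advancing time (a new reading comes with each control period).
- env.read_camera(name): name is "scene" or "side" or "wrist"; returns the picture (384x512x3 uint8, blue, green, red); there is no depth.
- env.camera_info(name): a dict with "fx", "fy", "cx", "cy" (pixels), "world_to_cam" (4x4, takes a point from world to camera coordinates). Camera axes: x right, y down, z forward; pixel columns grow to the right and rows downward; lengths in m; the calibration is good to about 2 mm. The wrist camera is an equidistant fisheye: a pixel r from the principal point sees the ray r / f radians off the axis. A picture is of the moment at which its call begins: read the wrist's pose just before it. camera_info takes no time and is no camera call; for the wrist camera it gives the pose at the moment of the call.
- env.finish_job(): hands the job in, once; it reports no verdict.
The state is a dict: "time": time; "qpos": joint angles; "dq": joint speeds; "joint_torque": joint torques, N m; "tcp_pos": TCP position; "eef_rot": TCP orientation; "force": force on the tool from outside, world axes, zero at the start; "moment": the same for the moment, N m; "width": finger opening in m.
Only numpy, scipy, OpenCV 4.12 (cv2) and the standard library are available. Lean on these libraries where they do the work, as an engineer would, in place of code of your own. Each camera call takes 0.05 s, during which the arm holds its last target.

## Working session

There is one attempt and no reset: what is moved stays moved. The work goes in short steps, Python scripts to look and compute and a tool call to move; the robot and the scene stay as the last step left them, time stands still between calls to the robot, and variables do not carry over. Pictures are saved under pics/ and viewed, and the job is handed in when it is done.

Besides the shell and the picture viewer there is one more tool, called after "Request:" by a JSON object that holds its "method" and its "body". jog_arm: Moves the arm, as the interface text tells. Its arguments: {"type":"object","properties":{"motion":{"type":"array"},"grip_force":{"type":"number"}},"required":["motion"]}

```bash
mkdir -p pics; ls
python3 - <<'E'
from rig import env
import cv2
s=env.sense(); print(s)
for n in ["scene","side","wrist"]:
    ci=env.camera_info(n); print(n,ci)
    cv2.imwrite(f"pics/{n}0.png",env.read_camera(n))
E
```

```text
pics
{'time': 0.0, 'qpos': array([ 1.09341533,  0.43519662,  0.02497628,  1.57407955, -0.01163162,
        1.13400992, -0.07510127]), 'dq': array([ 7.67921692e-04,  6.09049927e-06,  1.26350023e-04, -1.07411725e-03,
       -1.67441738e-03, -5.57511267e-04, -1.21918742e-03]), 'joint_torque': array([-4.02236483e-04, -6.67853808e+01,  9.85542051e-01, -3.14463687e+01,
       -6.03869255e-02,  4.28028137e-02,  1.98750176e-04]), 'tcp_pos': array([ 0.22856246, -0.58116315,  0.22596817]), 'eef_rot': array([ 9.82501554e-01,  1.86252778e-01, -1.99341027e-04, -7.48006021e-04]), 'force': array([-0.13009031, -0.56792717, -0.55779328]), 'moment': array([ 0.04219732,  0.02476928, -0.05188681]), 'width': 0.0915711381368676}
scene {'fx': 359.3898108893972, 'fy': 359.3898108893972, 'cx': 257.77181016630885, 'cy': 193.76416521113495, 'world_to_cam': array([[-0.49100347, -0.8711566 ,  0.00133035,  0.308357  ],
       [-0.38722795,  0.21688193, -0.89611202,  0.26988456],
       [ 0.78036537, -0.44050926, -0.44382596,  0.5099189 ],
       [ 0.        ,  0.        ,  0.        ,  1.        ]])}
side {'fx': 486.23047899929446, 'fy': 486.23047899929446, 'cx': 257.41219575276824, 'cy': 188.89097255919305, 'world_to_cam': array([[ 0.99971142,  0.00694951, -0.02299533, -0.56108681],
       [-0.01692559, -0.47552094, -0.87954156,  0.10361394],
       [-0.01704715,  0.87967695, -0.47526609,  1.27386071],
       [ 0.        ,  0.        ,  0.        ,  1.        ]])}
wrist {'fx': 297.3186396354542, 'fy': 297.3186396354542, 'cx': 253.74780765706194, 'cy': 191.0485728101547, 'world_to_cam': array([[ 0.36650486, -0.93041534, -0.00121449, -0.62391713],
       [-0.88397515, -0.34861801,  0.31153399, -0.03932251],
       [-0.2902794 , -0.11310514, -0.95023423,  0.3918899 ],
       [ 0.        ,  0.        ,  0.        ,  1.        ]])}
```

View pics/scene0.png

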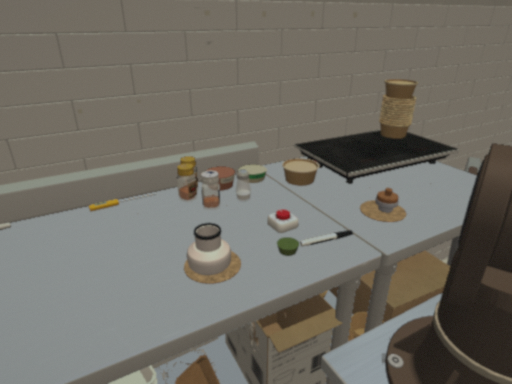

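View pics/side0.png

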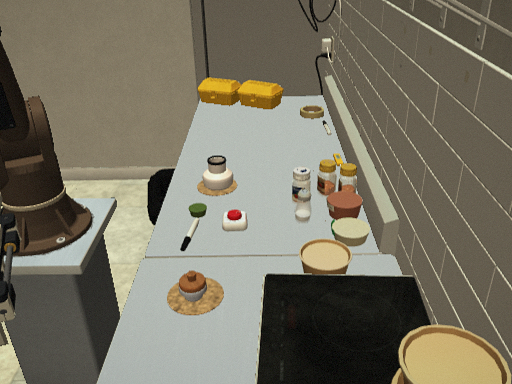

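View pics/wrist0.png

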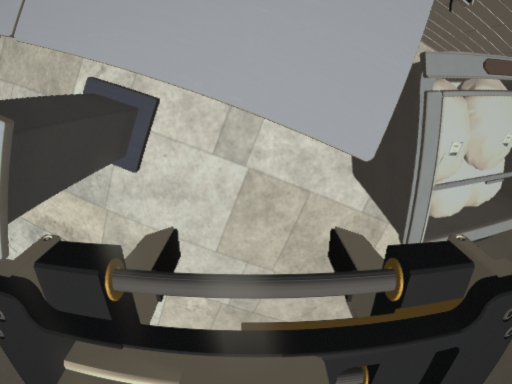

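Run:
```python
import cv2,numpy as np
a=cv2.imread("pics/side0.png");b=cv2.imread("pics/scene0.png")
def c(im,x,y,w,h):return cv2.resize(im[y:y+h,x:x+w],(400,300),interpolation=cv2.INTER_CUBIC)
o=np.vstack([np.hstack([c(a,157,255,80,60),c(a,177,145,80,60)]),np.hstack([c(b,345,175,80,60),c(b,173,222,80,60)])])
cv2.imwrite("pics/z0.png",o)
```

```text
(no output)
```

View pics/z0.png

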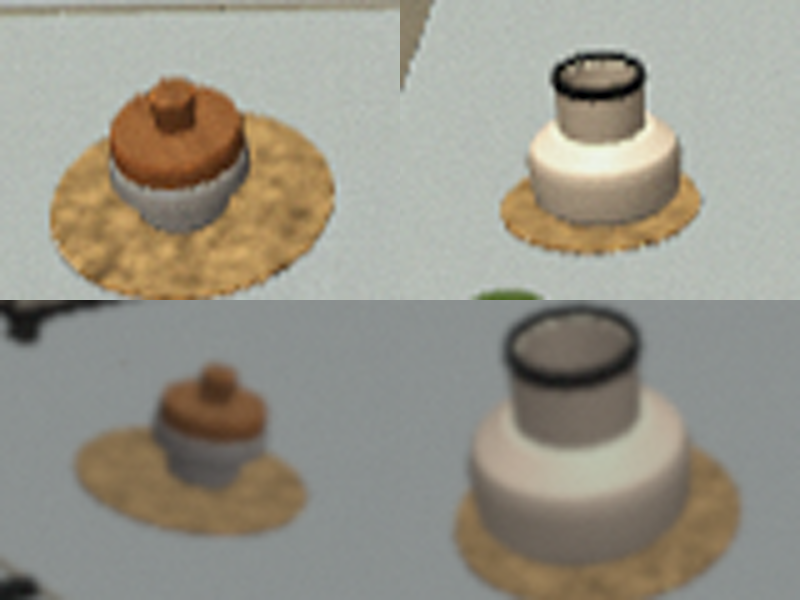

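```bash
cat > h.py <<'E'
from rig import env
import cv2,numpy as np
def ray(ci,u,v,fish=False):
    M=ci["world_to_cam"];R=M[:3,:3];t=M[:3,3]
    x=(u-ci["cx"])/ci["fx"];y=(v-ci["cy"])/ci["fy"]
    if fish:
        r=np.hypot(x,y);d=np.array([x/r*np.sin(r),y/r*np.sin(r),np.cos(r)]) if r>1e-9 else np.array([0,0,1.])
    else: d=np.array([x,y,1.])
    return -R.T@t,R.T@d
def plane(ci,u,v,z,fish=False):
    o,d=ray(ci,u,v,fish);return o+d*(z-o[2])/d[2]
def tri(rays):
    A=0;b=0
    for o,d in rays:
        d=d/np.linalg.norm(d);P=np.eye(3)-np.outer(d,d);A=A+P;b=b+P@o
    return np.linalg.solve(A,b)
E
python3 - <<'E'
from h import *
S=env.camera_info("side");C=env.camera_info("scene")
for n,p,q,z in [("knobtop",(192,271.8),(388.8,189.4),.066),("seal",(217,160),(207.4,231.2),.087),]:
    print(n,plane(S,*p,z),plane(C,*q,z),tri([ray(S,*p),ray(C,*q)]))
for n,p,q,z in [("matL",(157+192/5,255+205/5),(345+190/5,175+180/5),.003),("matC",(217,145+211/5),(173+300/5*1,222),.003)]:
    print(n,plane(S,*p,z),plane(C,*q,z))
E
```

```text
knobtop [ 0.43108605 -0.27551788  0.066     ] [ 0.42100935 -0.27201711  0.066     ] [ 0.428173   -0.27609005  0.06406474]
seal [0.4439348  0.21822471 0.087     ] [0.4311102  0.22511239 0.087     ] [0.44180065 0.22274882 0.0826793 ]
matL [ 0.43287539 -0.27644322  0.003     ] [ 0.42247471 -0.26637681  0.003     ]
matC [0.43955342 0.20728607 0.003     ] [0.56623363 0.10632138 0.003     ]
```

Request:
{"method": "jog_arm", "body": {"motion": [[[1, 25, -18, 0, 0, 0, 0], [1, 30, -21, 0, 0, 0, 0], [1, 30, -21, 0, 0, 0, 0], [1, 30, -21, 0, 0, 0, 0], [1, 30, -21, 0, 0, 0, 0], [1, 30, -21, 0, 0, 0, 0], [1, 30, -21, 0, 0, 0, 0], [1, 30, -21, 0, 0, 0, 0], [1, 30, -21, 0, 0, 0, 0], [1, 30, -21, 0, 0, 0, 0], [1, 0, 0, 0, 0, 0, 0], [1, 0, 0, 0, 0, 0, 0]]]}}

```text
time: 1.65
tcp_pos: [0.4271, -0.2815, 0.2265]
eef_rot: [0.983, 0.186, -0.0, 0.0]
force: [-0.7, -0.8, -0.2]
width: 0.0919
```

Run:
```python
from h import *
s=env.sense(); print(s["time"],s["tcp_pos"],s["eef_rot"],s["qpos"],s["force"])
W=env.camera_info("wrist");print(W["world_to_cam"].tolist())
cv2.imwrite("pics/w1.png",env.read_camera("wrist"))
```

```text
1.65 [ 0.42708701 -0.28147011  0.22654278] [ 9.82509959e-01  1.86209729e-01 -3.38427346e-04  4.87229332e-05] [ 0.58319555  0.25915152 -0.13040298  1.8369438   0.03901919  1.04841378
 -0.75858223] [-0.72034313 -0.77188924 -0.17709026]
[[0.36632447795390777, -0.9304871451833906, 0.00022248654589302226, -0.41808627013528826], [-0.8840484254483866, -0.34796735453112465, 0.3120530429956447, 0.2405531607281333], [-0.2902839270680138, -0.11450935694988792, -0.9500646550929561, 0.48348922781124276], [0.0, 0.0, 0.0, 1.0]]
```

View pics/w1.png

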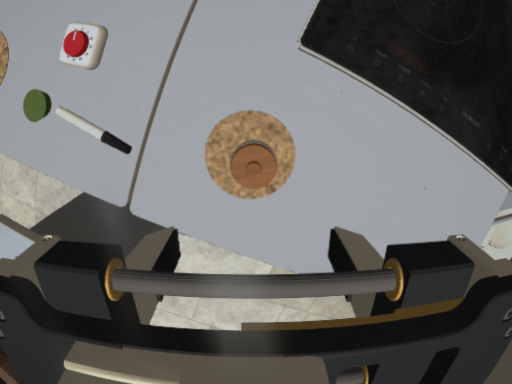

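Run:
```python
from h import *
W=env.camera_info("wrist");im=cv2.imread("pics/w1.png")
cv2.imwrite("pics/w1z.png",cv2.resize(im[100:205,195:305],None,fx=5,fy=5,interpolation=cv2.INTER_CUBIC))
h=cv2.cvtColor(im,cv2.COLOR_BGR2HSV)
print(h[175,245],h[170,255],h[130,240],h[140,255])
```

```text
[ 13 137 128] [ 13 139 127] [ 16 107 140] [ 16  81 113]
```

View pics/w1z.png

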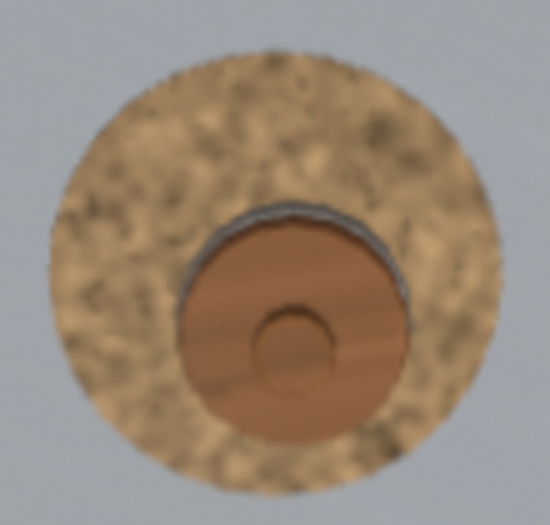

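Run:
```python
from h import *
W=env.camera_info("wrist")
f=lambda x,y,z:plane(W,195+(x-2)/5,100+(y-2)/5,z,True)
print("knob",f(293,356,.066));print("cap",f(295,333,.048));print("mat",f(276,271,.003))
for p in [(251,355),(335,355),(293,398)]:print(f(*p,.066))
for p in [(179,335),(411,335),(295,445)]:print(f(*p,.048))
s=env.sense();t=s["tcp_pos"];print("cam centre check",f(295,335,.048)-t)
```

```text
knob [ 0.4303187  -0.27959981  0.066     ]
cap [ 0.4313522  -0.27966532  0.048     ]
mat [ 0.43506831 -0.27287808  0.003     ]
[ 0.42714955 -0.27087887  0.066     ]
[ 0.43392369 -0.28814912  0.066     ]
[ 0.42133373 -0.2831205   0.066     ]
[ 0.42109591 -0.2546696   0.048     ]
[ 0.44082816 -0.30496632  0.048     ]
[ 0.40591641 -0.289643    0.048     ]
cam centre check [ 0.00404941  0.00210207 -0.17859181]
```

Request:
{"method": "jog_arm", "body": {"motion": [[[1, 4, 0, 30, 0, 0, 0], [1, 0, 0, 40, 0, 0, 0], [1, 0, 0, 40, 0, 0, 0], [1, 0, 0, 40, 0, 0, 0], [1, 0, 0, 35, 0, 0, 0], [1, 0, 0, 20, 0, 0, 0], [1, 0, 0, 11, 0, 0, 0], [1, 0, 0, 0, 0, 0, 0], [1, 0, 0, 0, 0, 0, 0]]]}}

```text
time: 2.82
tcp_pos: [0.4317, -0.2802, 0.0115]
eef_rot: [0.983, 0.186, 0.0, 0.001]
force: [-0.3, 1.1, 0.7]
width: 0.0919
```

Run:
```python
from h import *
cv2.imwrite("pics/s2.png",cv2.resize(env.read_camera("side")[230:330,130:260],None,fx=6,fy=6,interpolation=cv2.INTER_CUBIC))
```

```text
(no output)
```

View pics/s2.png

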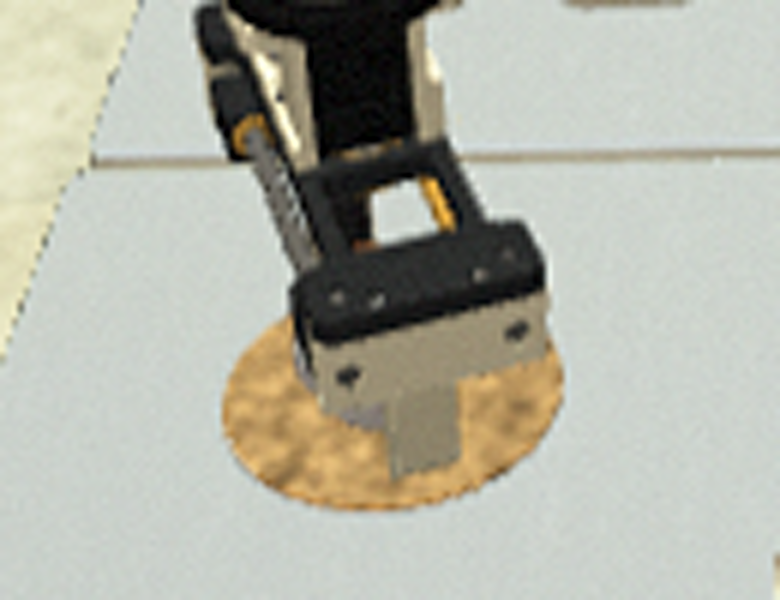

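Request:
{"method": "jog_arm", "body": {"motion": [[[1, 0, 0, 2, 0, 0, 0], [0.6, 0, 0, 0, 0, 0, 0], [0.4, 0, 0, 0, 0, 0, 0], [0.3, 0, 0, 0, 0, 0, 0], [0.3, 0, 0, 0, 0, 0, 0], [0.3, 0, 0, 0, 0, 0, 0]]], "grip_force": 45}}

```text
time: 3.62
tcp_pos: [0.4312, -0.2795, 0.0087]
eef_rot: [0.982, 0.186, -0.0, -0.0]
force: [-0.4, -0.1, 0.8]
width: 0.0563
```

Request:
{"method": "jog_arm", "body": {"motion": [[[0.3, 0, 0, -5, 0, 0, 0], [0.3, 0, 0, -15, 0, 0, 0], [0.3, 0, 0, -30, 0, 0, 0], [0.3, 0, 0, -35, 0, 0, 0], [0.3, 0, 0, -35, 0, 0, 0], [0.3, 0, 0, -30, 0, 0, 0], [0.3, 0, 0, -15, 0, 0, 0], [0.3, 0, 0, 0, 0, 0, 0]]]}}

```text
time: 4.62
tcp_pos: [0.4316, -0.2798, 0.1747]
eef_rot: [0.983, 0.186, 0.001, 0.001]
force: [0.4, 0.1, -2.2]
width: 0.0563
```

Run:
```python
from h import *
a=cv2.resize(env.read_camera("side")[200:300,130:260],(650,500),interpolation=cv2.INTER_CUBIC)
cv2.imwrite("pics/s3.png",a)
cv2.imwrite("pics/c3.png",env.read_camera("scene"))
```

```text
(no output)
```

View pics/s3.png

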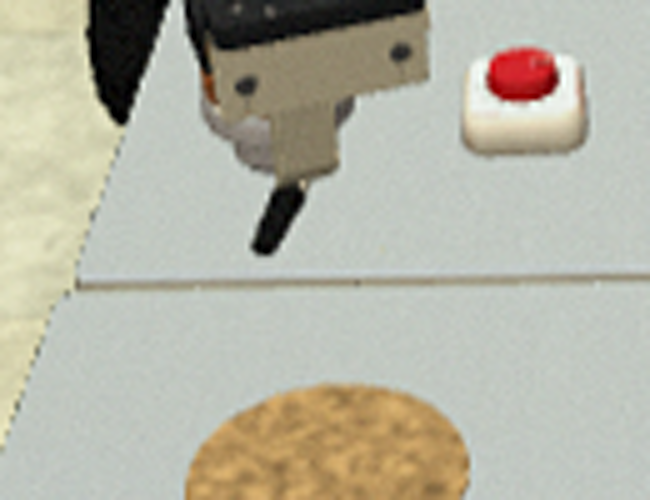

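View pics/c3.png

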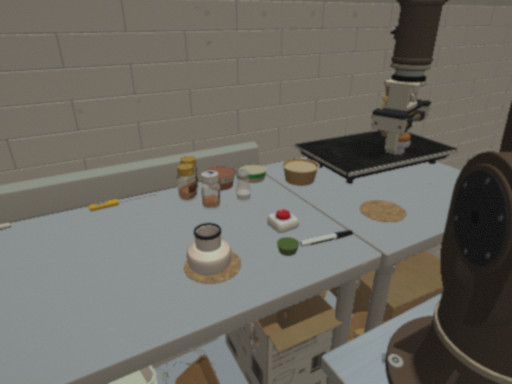

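Request:
{"method": "jog_arm", "body": {"motion": [[[0.3, 4, -18, -10, 0, 0, 0], [0.3, 8, -30, -10, 0, 0, 0], [0.3, 8, -35, 0, 0, 0, 0], [0.3, 8, -35, 0, 0, 0, 0], [0.3, 8, -35, 0, 0, 0, 0], [0.3, 8, -35, 0, 0, 0, 0], [0.3, 8, -35, 0, 0, 0, 0], [0.3, 8, -35, 0, 0, 0, 0], [0.3, 8, -35, 0, 0, 0, 0], [0.3, 8, -35, 0, 0, 0, 0], [0.3, 8, -35, 0, 0, 0, 0], [0.3, 8, -35, 0, 0, 0, 0], [0.3, 6, -35, 0, 0, 0, 0], [0.3, 5, -20, 0, 0, 0, 0], [0.3, 0, -10, 0, 0, 0, 0], [0.3, 0, 0, 0, 0, 0, 0], [0.3, 0, 0, 0, 0, 0, 0]]]}}

```text
time: 6.85
tcp_pos: [0.3576, 0.188, 0.1936]
eef_rot: [0.983, 0.186, -0.0, 0.0]
force: [0.2, 0.4, -1.9]
width: 0.0567
```

Run:
```python
from h import *
import json
s=env.sense(); print(s["time"],s["tcp_pos"],s["eef_rot"],s["qpos"],s["force"])
W=env.camera_info("wrist");np.save("W4.npy",W["world_to_cam"])
cv2.imwrite("pics/w4.png",env.read_camera("wrist"))
```

```text
6.85 [0.35758391 0.18803981 0.19355151] [ 9.82586503e-01  1.85805243e-01 -2.29806042e-04  3.51233918e-04] [-0.14098017  0.15622354 -0.52663962  2.08432188  0.09859937  0.92501224
 -1.91884533] [ 0.16568329  0.37959008 -1.94820965]
```

View pics/w4.png

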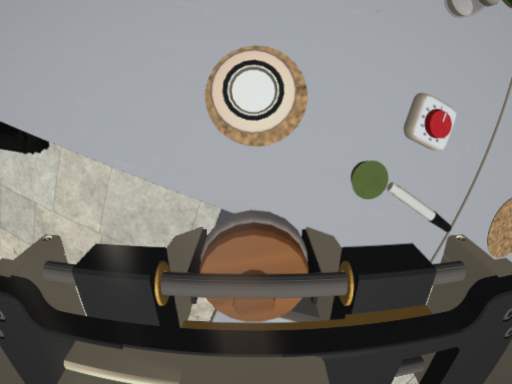

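Run:
```python
from h import *
im=cv2.imread("pics/w4.png")
a=cv2.resize(im[40:150,195:315],(600,550),interpolation=cv2.INTER_CUBIC)
cv2.imwrite("pics/w4z.png",a)
b=cv2.resize(im[200:330,185:325],(700,650)[:2],interpolation=cv2.INTER_CUBIC)
cv2.imwrite("pics/w4y.png",cv2.resize(im[205:325,190:320],(650,600),interpolation=cv2.INTER_CUBIC))
```

```text
(no output)
```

View pics/w4z.png

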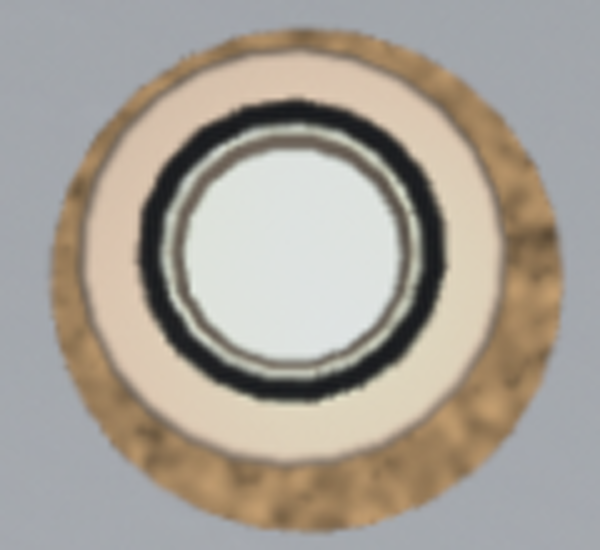

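View pics/w4y.png

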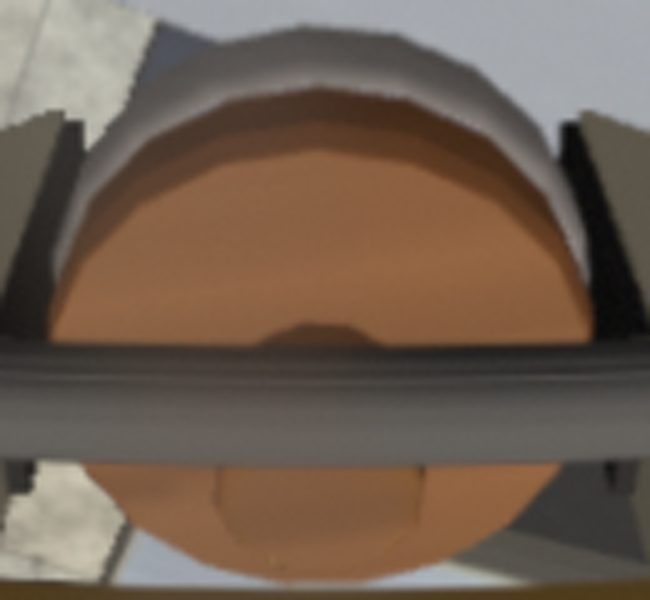

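Run:
```python
from h import *
W=env.camera_info("wrist");W["world_to_cam"]=np.load("W4.npy")
im=cv2.imread("pics/w4.png");s=env.sense();t=s["tcp_pos"]
g=cv2.cvtColor(im,cv2.COLOR_BGR2GRAY);m=np.zeros_like(g);m[50:130,210:300]=(g[50:130,210:300]<80)*255
cs,h=cv2.findContours(m,cv2.RETR_CCOMP,cv2.CHAIN_APPROX_NONE)
for c,hh in zip(cs,h[0]):
    if len(c)<60: continue
    for z in (.083,.0875):
        P=np.array([plane(W,*p[0],z,True)[:2] for p in c])
        A=np.c_[2*P,np.ones(len(P))];x=np.linalg.lstsq(A,(P**2).sum(1),rcond=None)[0]
        r=np.sqrt(x[2]+x[0]**2+x[1]**2);print("hole" if hh[3]>=0 else "outer",z,x[:2],r,"res",np.std(np.hypot(*(P-x[:2]).T)-r))
f=lambda x,y,z:plane(W,190+(x-2)/5,205+(y-2)/5,z,True)-t
from scipy.spatial.transform import Rotation as R
T=R.from_quat(s["eef_rot"]).as_matrix()
for p in [(320,150),(305,582),(50,335),(595,335)]: print(p,T.T@f(*p,t[2]+.0393))
for p in [(215,480),(425,480)]: print(p,T.T@f(*p,t[2]+.0573))
```

```text
outer 0.083 [0.44237967 0.22244412] 0.0265411685378426 res 0.0002814262872508863
outer 0.0875 [0.44228346 0.22239644] 0.026096106835707896 res 0.00027670712568676493
hole 0.083 [0.44230079 0.22242356] 0.023841543183373427 res 0.00027247437769711895
hole 0.0875 [0.44220591 0.22237622] 0.02344175077123361 res 0.0002679053282916878
(320, 150) [ 0.0257451  -0.00053377 -0.03931132]
(305, 582) [-0.02633967 -0.00208491 -0.03928988]
(50, 335) [ 0.00545884 -0.02638892 -0.03931677]
(595, 335) [ 0.00546754  0.02584722 -0.03928822]
(215, 480) [ 0.00268095 -0.00949407 -0.05730635]
(425, 480) [ 0.00268933  0.00846747 -0.05729654]
```

Request:
{"method": "jog_arm", "body": {"motion": [[[0.3, 15, 0, 0, 0, 0, 0], [0.3, 25, 0, 0, 0, 0, 0], [0.3, 25, 0, 0, 0, 0, 0], [0.3, 18, -0.7, 0, 0, 0, 0], [0.3, 8.5, 0, 10, 0, 0, 0], [0.3, 0, 0, 25, 0, 0, 0], [0.3, 0, 0, 25, 0, 0, 0], [0.3, 0, 0, 18, 0, 0, 0], [0.3, 0, 0, 8, 0, 0, 0], [0.3, 0, 0, 0, 0, 0, 0], [0.3, 0, 0, 0, 0, 0, 0]]]}}

```text
time: 8.28
tcp_pos: [0.443, 0.2234, 0.1083]
eef_rot: [0.983, 0.186, 0.0, -0.0]
force: [-1.0, 0.6, -1.6]
width: 0.0565
```

Run:
```python
from h import *
s=env.sense(); print(s["time"],s["tcp_pos"],s["eef_rot"],s["force"],s["moment"])
a=cv2.resize(env.read_camera("side")[120:210,170:270],(500,450),interpolation=cv2.INTER_CUBIC)
b=cv2.resize(env.read_camera("scene")[190:280,160:220],(300,450),interpolation=cv2.INTER_CUBIC)
cv2.imwrite("pics/s5.png",np.hstack([a,b]))
```

```text
8.275 [0.4429855  0.22340959 0.10825564] [ 9.82508417e-01  1.86217549e-01  4.61058043e-04 -1.50611146e-04] [-1.00167654  0.64502471 -1.62842268] [-0.04404174 -0.01308471 -0.00364394]
```

View pics/s5.png

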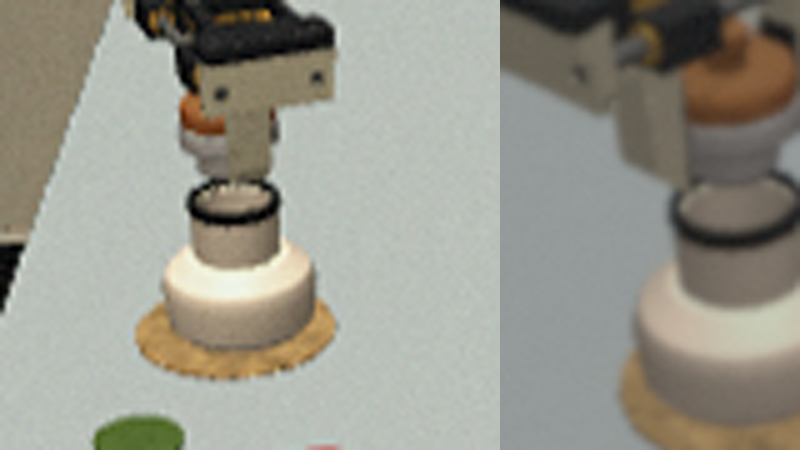

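Request:
{"method": "jog_arm", "body": {"motion": [[[0.3, -0.7, 0.5, 5, 0, 0, 0], [0.3, 0, 0, 5, 0, 0, 0], [0.3, 0, 0, 3, 0, 0, 0], [0.3, 0, 0, 3, 0, 0, 0], [0.3, 0, 0, 3, 0, 0, 0], [0.3, 0, 0, 3, 0, 0, 0], [0.3, 0, 0, 0, 0, 0, 0]]]}}

```text
time: 9.25
tcp_pos: [0.442, 0.2224, 0.0855]
eef_rot: [0.982, 0.186, -0.0, 0.0]
force: [0.4, -0.2, -1.1]
width: 0.0567
```

Request:
{"method": "jog_arm", "body": {"motion": [[[0.3, 0, 0, 3, 0, 0, 0], [0.3, 0, 0, 3, 0, 0, 0], [0.3, 0, 0, 2, 0, 0, 0], [0.3, 0, 0, 0, 0, 0, 0]]]}}

```text
time: 9.75
tcp_pos: [0.442, 0.2223, 0.0775]
eef_rot: [0.983, 0.186, -0.0, 0.0]
force: [-0.1, -1.4, -2.7]
width: 0.0565
```

Run:
```python
from h import *
s=env.sense(); print(s["time"],s["tcp_pos"],s["eef_rot"],s["force"],s["moment"])
a=cv2.resize(env.read_camera("side")[120:210,170:270],(500,450),interpolation=cv2.INTER_CUBIC)
b=cv2.resize(env.read_camera("scene")[190:280,160:220],(300,450),interpolation=cv2.INTER_CUBIC)
cv2.imwrite("pics/s6.png",np.hstack([a,b]))
```

```text
9.75 [0.44199879 0.2223168  0.07748757] [ 9.82502190e-01  1.86250920e-01 -1.82302616e-04  8.63503313e-05] [-0.05931304 -1.36005814 -2.67896296] [-0.09800384 -0.0903996   0.00413516]
```

View pics/s6.png

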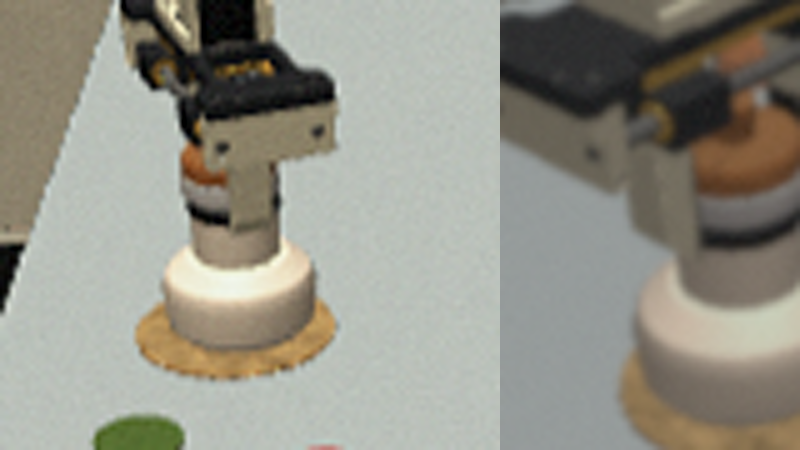

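Request:
{"method": "jog_arm", "body": {"motion": [[[0.3, 0, 0, 1, 0, 0, 0], [0.3, 0, 0, 1, 0, 0, 0], [0.3, 0, 0, 0, 0, 0, 0]]], "grip_force": 60}}

```text
time: 10.22
tcp_pos: [0.4422, 0.2224, 0.0757]
eef_rot: [0.983, 0.186, 0.0, 0.0]
force: [1.1, -0.9, -1.6]
width: 0.0563
```

Request:
{"method": "jog_arm", "body": {"motion": [[[0.3, 0, 0, 1, 0, 0, 0], [0.3, 0, 0, 1, 0, 0, 0], [0.3, 0, 0, 0, 0, 0, 0]]]}}

```text
time: 10.6
tcp_pos: [0.4423, 0.2224, 0.0738]
eef_rot: [0.983, 0.186, 0.0, 0.0]
force: [0.5, -2.0, 3.0]
width: 0.0559
```

Request:
{"method": "jog_arm", "body": {"motion": [[[0.3, 0, 0, 1, 0, 0, 0], [0.3, 0, 0, 1, 0, 0, 0], [0.3, 0, 0, 0, 0, 0, 0]]]}}

```text
time: 10.98
tcp_pos: [0.4422, 0.2224, 0.0717]
eef_rot: [0.983, 0.186, 0.0, 0.0]
force: [1.2, -2.0, 3.0]
width: 0.0561
```

Request:
{"method": "jog_arm", "body": {"motion": [[[0.3, 0, 0, 1, 0, 0, 0], [0.3, 0, 0, 1, 0, 0, 0], [0.3, 0, 0, 0, 0, 0, 0]]]}}

```text
time: 11.35
tcp_pos: [0.4423, 0.2224, 0.0706]
eef_rot: [0.983, 0.186, 0.0, 0.0]
force: [-3.0, -5.7, 18.3]
width: 0.0565
```

Request:
{"method": "jog_arm", "body": {"motion": [[[0.3, 0, 0, 1, 0, 0, 0], [0.3, 0, 0, 0, 0, 0, 0]]]}}

```text
time: 11.6
tcp_pos: [0.4424, 0.2225, 0.0705]
eef_rot: [0.983, 0.186, 0.001, 0.0]
force: [-6.6, -6.8, 32.5]
width: 0.056
```

Request:
{"method": "jog_arm", "body": {"motion": [[[0.3, 0, 0, 0, 0, 0, 0], [0.3, 0, 0, -1, 0, 0, 0], [0.3, 0, 0, 0, 0, 0, 0]]]}}

```text
time: 11.98
tcp_pos: [0.4423, 0.2224, 0.0706]
eef_rot: [0.983, 0.186, 0.0, 0.0]
force: [-2.4, -5.7, 17.9]
width: 0.0564
```

Run:
```python
from h import *
s=env.sense(); print(s["time"],s["tcp_pos"],s["eef_rot"],s["force"],s["moment"])
a=cv2.resize(env.read_camera("side")[120:210,170:270],(500,450),interpolation=cv2.INTER_CUBIC)
b=cv2.resize(env.read_camera("scene")[190:280,160:220],(300,450),interpolation=cv2.INTER_CUBIC)
cv2.imwrite("pics/s7.png",np.hstack([a,b]))
```

```text
11.975 [0.44230033 0.2224107  0.0706028 ] [9.82508992e-01 1.86214530e-01 4.41844774e-04 1.85719695e-04] [-2.40606107 -5.70397803 17.86912341] [-1.00837060e+00  6.18012657e-01  4.47007639e-04]
```

View pics/s7.png

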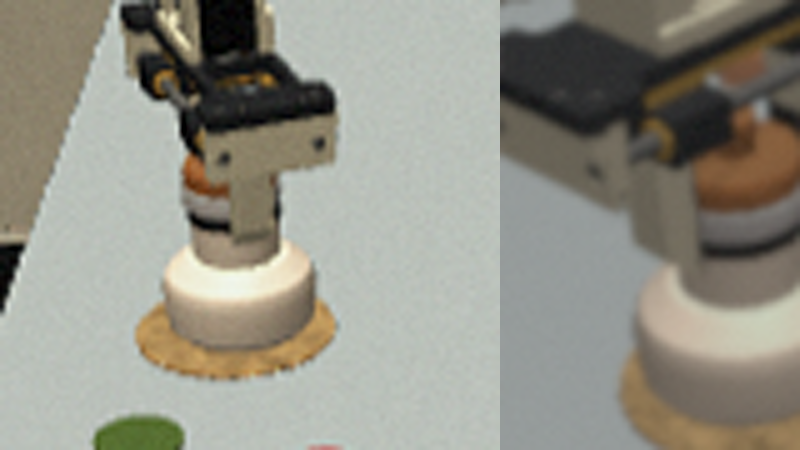

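Request:
{"method": "jog_arm", "body": {"motion": [[[0.3, 0, 0, -1, 0, 0, 0], [0.7, 0, 0, 0, 0, 0, 0], [1, 0, 0, 0, 0, 0, 0], [1, 0, 0, 0, 0, 0, 0], [1, 0, 0, -5, 0, 0, 0], [1, 0, 0, -15, 0, 0, 0], [1, 0, 0, -15, 0, 0, 0], [1, 0, 0, -8, 0, 0, 0], [1, 0, 0, 0, 0, 0, 0], [1, 0, 0, 0, 0, 0, 0]]]}}

```text
time: 13.32
tcp_pos: [0.4419, 0.2222, 0.1135]
eef_rot: [0.983, 0.186, -0.0, 0.0]
force: [-0.1, -0.0, -0.0]
width: 0.0915
```

Run:
```python
from h import *
s=env.sense(); print(s["time"],s["tcp_pos"],s["eef_rot"],s["force"],s["width"])
W=env.camera_info("wrist");np.save("W8.npy",W["world_to_cam"])
w=env.read_camera("wrist");cv2.imwrite("pics/w8raw.png",w)
a=cv2.resize(env.read_camera("side")[120:210,170:270],(400,360),interpolation=cv2.INTER_CUBIC)
b=cv2.resize(w[190:340,170:340],(400,360),interpolation=cv2.INTER_CUBIC)
cv2.imwrite("pics/s8.png",np.hstack([a,b]))
```

```text
13.325 [0.4419428  0.22220812 0.11351305] [ 9.82511236e-01  1.86203206e-01 -1.47421528e-04  1.21184056e-04] [-0.05785697 -0.01267756 -0.01662304] 0.09148682358267107
```

View pics/s8.png

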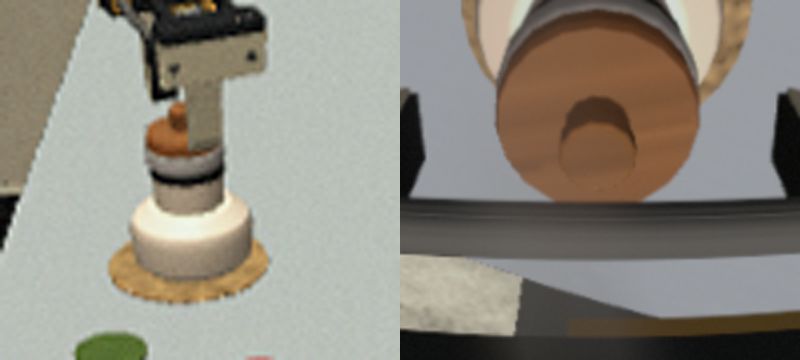

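Run:
```python
from h import *
from scipy.spatial.transform import Rotation as R
W=env.camera_info("wrist");s=env.sense();t=s["tcp_pos"];T=R.from_quat(s["eef_rot"]).as_matrix()
for x,y,z in [(598,155,.1277),(598,110,.1097),(497,110,.1097),(698,110,.1097)]:
    print(T.T@(plane(W,170+(x-400)*.425,190+y*150/360,z,True)-t))
```

```text
[ 0.0009036  -0.0001088  -0.01440545]
[ 3.56036663e-03 -8.59392680e-05  3.59238587e-03]
[ 0.00334289 -0.026282    0.00358938]
[0.00335607 0.02586069 0.00359571]
```

Request:
{"method": "jog_arm", "body": {"motion": [[[0.6, 0.5, 0, 1.5, 0, 0, 0], [0.4, 0, 0, 0, 0, 0, 0], [0.3, 0, 0, 0, 0, 0, 0], [0.25, 0, 0, 0, 0, 0, 0], [0.2, 0, 0, 0, 0, 0, 0], [0.1, 0, 0, 0, 0, 0, 0], [0.1, 0, 0, 0, 0, 0, 0], [0.1, 0, 0, 0, 0, 0, 0]]], "grip_force": 20}}

```text
time: 14.42
tcp_pos: [0.4426, 0.2226, 0.1122]
eef_rot: [0.983, 0.186, 0.0, 0.0]
force: [-0.8, -0.3, 0.1]
width: 0.0173
```

Request:
{"method": "jog_arm", "body": {"motion": [[[0.1, 0, 0, -2, 0, 0, 0], [0.1, 0, 0, -4, 0, 0, 0], [0.1, 0, 0, -6, 0, 0, 0], [0.1, 0, 0, -10, 0, 0, 0], [0.1, 0, 0, -12, 0, 0, 0], [0.1, 0, 0, -10, 0, 0, 0], [0.1, 0, 0, -6, 0, 0, 0], [0.1, 0, 0, -3, 0, 0, 0], [0.1, 0, 0, 0, 0, 0, 0], [0.1, 0, 0, 0, 0, 0, 0], [0.1, 0, 0, 0, 0, 0, 0], [0.1, 0, 0, 0, 0, 0, 0]]]}}

```text
time: 15.92
tcp_pos: [0.4425, 0.2226, 0.1651]
eef_rot: [0.982, 0.186, -0.0, 0.0]
force: [-0.3, 0.1, -0.7]
width: 0.0172
```

Run:
```python
from h import *
s=env.sense(); print(s["time"],s["tcp_pos"],s["eef_rot"],s["force"],s["width"])
w=env.read_camera("wrist");cv2.imwrite("pics/w9.png",w)
a=cv2.resize(env.read_camera("side")[100:200,170:270],(400,400),interpolation=cv2.INTER_CUBIC)
b=cv2.resize(env.read_camera("scene")[170:280,150:260],(400,400),interpolation=cv2.INTER_CUBIC)
cv2.imwrite("pics/s9.png",np.hstack([a,b]))
```

```text
15.925 [0.44245685 0.22259553 0.16505246] [ 9.82495597e-01  1.86285737e-01 -1.55962120e-04  3.81326604e-05] [-0.31941073  0.13326646 -0.6875888 ] 0.017198831434835665
```

View pics/s9.png

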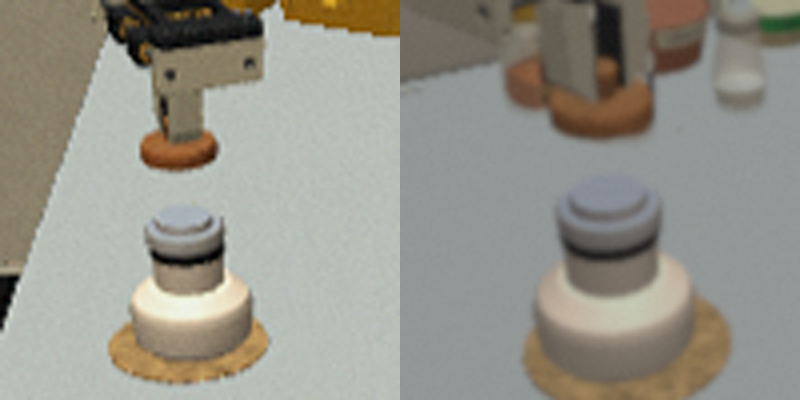

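View pics/w9.png

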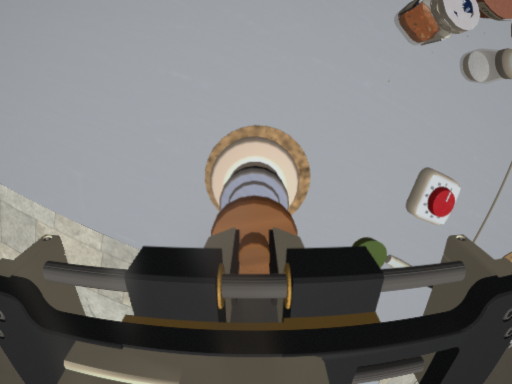

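Run:
```python
from rig import env
print(env.finish_job())
```

```text
the job is handed in; nothing more can be done
None
```

I carried both lids together to the crock, pressed the steel lid home, lifted off the wooden lid alone and handed the job in at about 16 s. The interface gives no verdict, so the result rests on my own checks.

- **Seating:** The seal gave way at about 5–6 N of push, a little under the 7 N you quoted. It then stopped hard at a tool height of 0.0706 m, where I had predicted 0.0707 m, and the measured upward force rose to 32 N. I backed off the push before releasing the band.
- **Lifting off:** I gripped the wooden knob at 20 N and raised it 53 mm. That puts the knob centre about 82 mm above the steel band, from the lift height rather than measured directly.
- **Last checks:** The side, scene and wrist pictures show the steel lid level on the crock, the wooden lid level in the fingers above it, and the crock still centred on its mat. The other things in those views had not moved.
- **Disagreements:** The scene camera placed things about 10 mm away from where the side camera did, so I positioned from the wrist camera. The gripper also read about 1.7 mm narrower than both the band and the knob.

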